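# Zero the ohmmeter

### The arm

A 7-joint arm with a two-finger parallel gripper is mounted at the origin on the work surface. World frame = base frame: x ahead of the robot, y to its left, z up, the work surface at z = 0. Lengths are in m, angles in rad, forces in N, time in s.
With the tool pointing down it reaches from about 0.35 to 0.9 m from the base axis. Payload 19.9 kg.
Tool frame: the origin (TCP) lies midway between the tips of the shut fingers; the grasp point (between the pads) lies 19 mm behind it (arm.grasp_offset is the distance from the TCP to the grasp point, in m); z points along the fingers, y is the line along which they close (so a half turn about z gives the same grasp; the last joint's range is limited). The gripper opens to 85 mm and grips with 20 to 120 N. Pads are 22 mm wide; open, the fingers measure 114 mm over their backs; the gripper's body (76 mm by 85 mm) begins 54 mm behind the grasp point. The pads swing forward as they close: fully open they stand 13 mm farther back than shut.
Start: joints at [1.224, 0.417, -0.01, 1.614, 0.005, 1.111, -0.053], TCP at [0.188, -0.596, 0.231] pointing down, gripper open.
Joint ranges: [-2.81, 2.81], [-0.39, 2.02], [-1.27, 1.25], [0.06, 2.57], [-1.19, 4.33], [0.19, 2], [-2.82, 2.82]. Speed limits (rad/s): [1.89, 1.89, 2.39, 2.39, 3.01, 3.01, 3.01].

### API

Orientations are given as [roll, pitch, yaw] about the fixed x, y, z axes, in that order (R = Rz(yaw) Ry(pitch) Rx(roll)).
In Python, from station import readout, read_camera, arm, recognise gives the robot as it stands.
- The arm moves only by the tool jog_arm, never from a script. Its argument "series" is a list of rows, each a list of 5 numbers: the gripper command: -1 is fully open, 1 is shut, values between are in proportion, then the shift along the tool's x, y, z in m, then the turn about the tool's z in degrees. A call has 1 to 8 rows; each row is the pose to reach, as a shift and turn from the pose commanded when the call began, along the tool's axes at that moment; what a row does not reach only later rows make up. A row lasts 1/12 s, in which the tool goes at most 41.7 mm and 7.16 degrees, less where a joint would pass 70% of its speed; a pose out of reach is approached as far as the arm can. A call with a gripper value outside its range is refused whole. The fingers move at their own pace and stop on an object; "force" is the grip in N (left out, the last holds). Time passes only in rows, so rows that repeat a pose let the fingers close. It gives the time, the measured TCP pose, the force, the opening and the grip force at its end, in the units of the state.
- readout.state(): the state, without advancing time (a new reading comes with each control period).
- read_camera(name): name is "side" or "top"; returns a dict with "color" (384x512x3 uint8, red, green, blue), "K" (3x3 intrinsics, pixels), "k1" (the pictures are not rectified: a ray, as slopes to the right and down, at radius r is drawn at 1 + k1 r^2 times it, then the intrinsics apply), "rvec" (rotation vector, rad) and "tvec" (3), from world to camera coordinates, as OpenCV has them. Camera axes: x right, y down, z forward; pixel columns grow to the right and rows downward; lengths in m; the calibration is good to about 2 mm. A picture is of the moment at which its call begins. There is no depth.
- arm.job_done(): hands the job in; it is judged then, once.
Trained networks look in a picture, given as the dict that the camera call returned (one of the last four; its "shot" number tells which), for a name from the list of things; names that differ only in an ending like _2 or _b are one class to them, and where a whole thing is asked for, a point or a joint stands for the part that bears it (a point fixed in the world has none). Each returns a list of dicts, best first, with "score" (0 to 1); they miss things now and then, are a little off and sometimes report something else, mostly with a low value. They report only what shows in the picture. A call takes as long as a camera call.
- recognise(target, picture): "box" ([left, top, right, bottom] in pixels, round what is visible of it).
The state is a dict: "t": time; "q": joint angles; "joint_velocities": joint speeds; "joint_torque": joint torques, N m; "position": TCP position; "ee_rot": TCP orientation; "ft_force": force on the tool from outside, world axes, zero at the start; "ft_torque": the same for the moment, N m; "finger_gap": finger opening in m; "grasp_force": force on a finger pad.
Only numpy, scipy, OpenCV 4.12 (cv2) and the standard library are available. Lean on these libraries where they do the work, as an engineer would, in place of code of your own. Each camera call takes 0.05 s, during which the arm holds its last target. There are 200 camera calls.

### The job

Turn the range selector of the analogue bench meter fully clockwise to its stop (the lowest ohms range; the shorting link is already in the sockets). Then, with a light fingertip, roll the edge thumbwheel in its panel slot until the needle's tip stands right over the long zero line at the right-hand end of the scale. Let go of everything and leave the other things on the bench where they lie.

Things in the scene. Friction and masses are not known exactly. Their poses are not given: they have to be found in the camera images.
- meter: dark grey analogue bench meter lying on its back, dial up, 190 (x) x 140 (y) x 46 mm; it stands firm. Origin: centre of its underside, which its rubber feet hold 0 to 5 mm over the bench; z up, +x up the dial (away from its user), +y to the user's left. Its top, window included, is level at z = 46 mm. White windowed dial at x 4 to 86 mm; a black shorting link at (-45, 56) mm stands 15 mm over the panel
- selector (a joint): range selector angle, rad: 0 at its anticlockwise end, growing clockwise (seen from above) to the stop at 1.10, the lowest ohms range. Stays where left; takes about 0.05 N m. The needle is to be set only with the selector there
- selector_grip (a point): on the selector's axis, at (-45, 10) mm of the meter and 58 mm over its underside, inside its black grip bar: 36 mm long, 9 mm wide, z = 50 to 66 mm, on a round skirt 40 mm across and 4 mm thick. x axis along the bar to its white-lined pointer end: 0.55 rad anticlockwise of the meter's x at joint 0, 0.55 rad clockwise of it at the stop
- thumbwheel: black ribbed thumbwheel, 28 mm across, 9 mm wide, at (-36, -48) mm of the meter, standing 5 mm out of a 25 x 12 mm slot. Origin: its centre, z = 37 mm in the meter; y axis: its axle, along the meter's y; turns with the wheel. Travel 4.7 rad, drag 0.04 N m (3 N at the rim). Its top pushed to the meter's +x swings the needle right, 0.25 rad per rad (1 mm of tip per mm of rim)
- wheel_top (a point): highest point of the unpressed thumbwheel, z = 51 mm in the meter, fixed to the meter, axes as the meter. Press here with a fingertip, some 5 to 8 N, and drag along the meter's x; less slips. The sprung bearing sinks 1 mm at 12 N; more than 12 N strains it. Zeroing takes 14 to 36 mm of rim to +x, mostly more than one stroke, lifting between
- needle_tip (a point): tip of the thin black needle, 58 mm from its pivot, which is at (14, 0) mm of the meter and z = 43 mm, under the window. Along the meter's x it points to mid-scale; it swings clockwise to the right
- zero_mark (a point): the point of the long thick zero line at the right-hand end of the scale over which the needle tip must stand: 58 mm from the needle's pivot, 0.67 rad clockwise of the meter's x, at needle height
- screwdriver: a 170 mm screwdriver lying on the bench near the analogue meter; to be left alone; origin under its centre
- solder_spool: a spool of solder, 52 mm across, 38 mm tall, near the analogue meter; to be left alone; origin under its centre
- cell: an upright steel battery cell, 33 mm across, 61 mm tall, near the analogue meter; to be left alone; origin under its centre
- digital_meter: a yellow hand-held digital meter lying on the bench, 160 x 80 x 50 mm (not the one to adjust); to be left alone; origin under its centre
- circuit_board: a small loose circuit board, 110 x 75 x 18 mm; to be left alone; origin under its centre
- flux_bottle: a small clear bottle, 42 mm across, 85 mm tall; to be left alone; origin under its centre
- parts_tray: a shallow open red tray, 110 x 80 x 26 mm; to be left alone; origin under its centre

How it is judged:
On the way, in this order (a step that is already met when the one before it is completed fails the run):
1. the selector stands at its clockwise stop (within 0.06 rad) (value of joint selector above 1.04 rad), for 0.2 s.
2. the needle tip stands over the zero line (within 2.5 mm), the selector still at its stop (value of joint selector above 1.04 rad and horizontal distance between needle_tip and zero_mark below 0.0025 m), for 0.3 s.
At the end, for the whole second after the job is handed in: the selector is at its clockwise stop (within 0.06 rad of 1.10) and the needle tip is at rest within 2.5 mm of the zero line's point (all of step 2); the robot touches nothing.
It fails at once if the thumbwheel pressed with more than 12 N (contact force between anything else and thumbwheel above 12 N).
It fails at once if the thumbwheel worked with anything but the fingers (contact force between the arm and thumbwheel above 1 N).
It fails at once if another thing on the bench pushed more than 20 mm (distance of any of screwdriver, solder_spool, cell, digital_meter, circuit_board, flux_bottle, parts_tray from where it was at the start of the episode above 0.02 m).
It also fails if it takes over 64 s, if anything falls off the work surface, if the arm or the gripper's body presses on something with over 40 N, if the wrist force passes 120 N, or if a joint passes its speed limit or range.

## Working session

There is one attempt and no reset: what is moved stays moved. The work goes in short steps, Python scripts to look and compute and a tool call to move; the robot and the scene stay as the last step left them, time stands still between calls to the robot, and variables do not carry over. Pictures are saved under pics/ and viewed, at most 10 in all, crops included, and the job is handed in when it is done.

Besides the shell and the picture viewer there is one more tool, called after "Request:" as name([rows], argument=value, ...), one row to a line, values as JSON. jog_arm: Moves the arm, as the interface text tells. Its arguments: {"type":"object","properties":{"series":{"type":"array","items":{"type":"array","items":{"type":"number"}}},"force":{"type":"number"}},"required":["series"]}

```bash
mkdir -p pics; cat > h.py <<'E'
import numpy as np, cv2
from station import readout, read_camera, arm, recognise
def proj(p,P):
    R,_=cv2.Rodrigues(np.array(P["rvec"],float)); c=np.atleast_2d(p)@R.T+np.ravel(P["tvec"])
    s=c[:,:2]/c[:,2:]; s=s*(1+P["k1"]*(s**2).sum(1,keepdims=True))
    K=np.array(P["K"]); return s@K[:2,:2].T+K[:2,2]
def ray(px,P,z):
    K=np.array(P["K"]); u=np.atleast_2d(px).astype(float)
    s=cv2.undistortPoints(u[:,None],K,np.array([P["k1"],0,0,0.]))[:,0]
    R,_=cv2.Rodrigues(np.array(P["rvec"],float)); C=-R.T@np.ravel(P["tvec"])
    d=np.c_[s,np.ones(len(s))]@R; return C+d*((z-C[2])/d[:,2])[:,None]
def save(P,n,crop=None,f=1):
    im=P["color"][...,::-1]
    if crop: l,t,r,b=crop; im=im[t:b,l:r]
    cv2.imwrite("pics/"+n,cv2.resize(im,None,fx=f,fy=f,interpolation=cv2.INTER_CUBIC))
E
python3 - <<'E'
from h import *
s=readout.state(); print({k:np.round(v,3) for k,v in s.items()})
a=read_camera("top"); b=read_camera("side")
cv2.imwrite("pics/a.png",np.vstack([a["color"],b["color"]])[...,::-1][:, :][:768]) if 0 else None
save(a,"top0.png",f=1.5); save(b,"side0.png",f=1.5)
for P in(a,b):
  R,_=cv2.Rodrigues(np.array(P["rvec"],float)); print("cam",-R.T@np.ravel(P["tvec"]),P["K"][0],P["k1"])
  for n in["meter","selector","thumbwheel","screwdriver","solder_spool","cell","flux_bottle","digital_meter"]:
    print(n,[(np.round(d["box"]),round(d["score"],2)) for d in recognise(n,P)[:2]])
E
```

```text
{'t': np.float64(0.0), 'q': array([ 1.223,  0.418, -0.01 ,  1.614,  0.005,  1.111, -0.053]), 'joint_velocities': array([-0.001, -0.001, -0.001, -0.001,  0.   , -0.001, -0.   ]), 'joint_torque': array([-1.0000e-03, -8.6445e+01,  6.7800e-01, -4.3490e+01,  1.9000e-02,
        7.0000e-03,  0.0000e+00]), 'position': array([ 0.188, -0.596,  0.231]), 'ee_rot': array([-3.14 ,  0.   ,  0.306]), 'ft_force': array([-0.426,  0.413,  0.41 ]), 'ft_torque': array([ 0.001, -0.05 , -0.012]), 'grasp_force': np.float64(0.0), 'finger_gap': np.float64(0.085)}
cam [ 0.38623544 -0.01493433  1.45333882] [484.32517505   0.         256.7618855 ] -0.18896756169522408
meter [(array([273., 160., 331., 229.]), 0.59)]
selector [(array([293., 201., 304., 217.]), 0.45)]
thumbwheel []
screwdriver [(array([346., 190., 356., 220.]), 0.85)]
solder_spool [(array([249., 174., 267., 190.]), 0.84), (array([376., 126., 417., 182.]), 0.6)]
cell [(array([252., 202., 262., 215.]), 0.64)]
flux_bottle [(array([130., 206., 145., 220.]), 0.73)]
digital_meter [(array([374., 126., 418., 181.]), 0.92)]
cam [0.06369886 0.86886208 1.07999876] [487.86821666   0.         255.16710565] -0.08608686616525131
meter [(array([233., 152., 309., 201.]), 0.69)]
selector [(array([277., 173., 290., 183.]), 0.62)]
thumbwheel []
screwdriver [(array([286., 152., 314., 165.]), 0.65), (array([322., 124., 360., 150.]), 0.5)]
solder_spool [(array([232., 191., 248., 213.]), 0.59), (array([235., 154., 309., 200.]), 0.33)]
cell [(array([259., 201., 267., 223.]), 0.67)]
flux_bottle [(array([197., 292., 215., 318.]), 0.82)]
digital_meter [(array([254., 109., 300., 128.]), 0.98), (array([278., 174., 289., 183.]), 0.44)]
```

```bash
python3 - <<'E'
import cv2,numpy as np
a=cv2.imread("pics/top0.png");b=cv2.imread("pics/side0.png")
f=lambda im,x,y,w,h:cv2.resize(im[int(y*1.5):int((y+h)*1.5),int(x*1.5):int((x+w)*1.5)],(800,300) if 0 else None,fx=3.3*1.0,fy=3.3,interpolation=cv2.INTER_CUBIC)
c=f(a,240,145,120,95); d=f(b,215,140,120,95)
o=np.hstack([c[:,:594],d[:,:594]]); o=cv2.resize(o,(800,int(o.shape[0]*800/o.shape[1]))); cv2.imwrite("pics/c0.png",o); print(o.shape,c.shape)
E
```

```text
Traceback (most recent call last):
ValueError: all the input array dimensions except for the concatenation axis must match exactly, but along dimension 0, the array at index 0 has size 472 and the array at index 1 has size 469
```

View pics/top0.png

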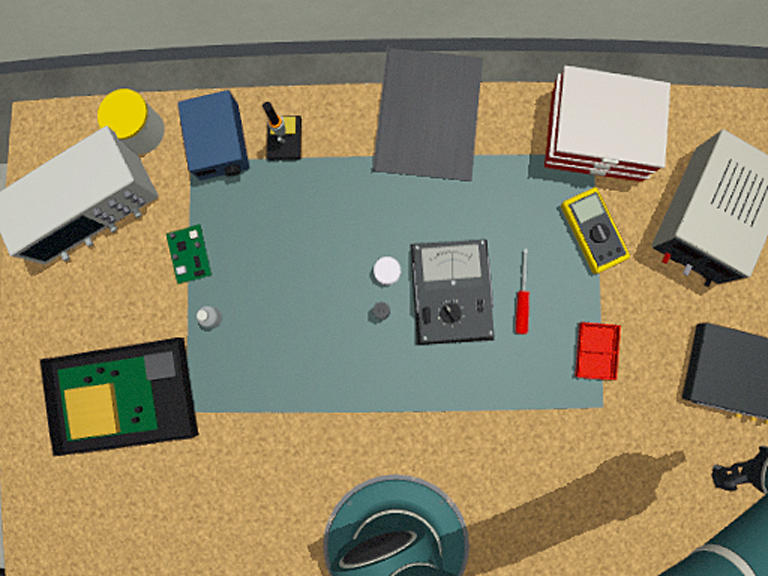

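The top view shows the meter at about (453,291) in the 1.5× picture. Its dial is up the picture (+x), the selector is at (451,313), the spool and cell lie to its left and the screwdriver to its right. I'll zoom in on both views.

```bash
python3 - <<'E'
import cv2,numpy as np
a=cv2.imread("pics/top0.png");b=cv2.imread("pics/side0.png")
f=lambda im,x,y:cv2.resize(im[int(y*1.5):int(y*1.5)+135,int(x*1.5):int(x*1.5)+130],(400*1,415),interpolation=cv2.INTER_CUBIC)
cv2.imwrite("pics/c0.png",np.hstack([f(a,262,152),f(b,228,135)]))
E
```

```text
(no output)
```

View pics/c0.png

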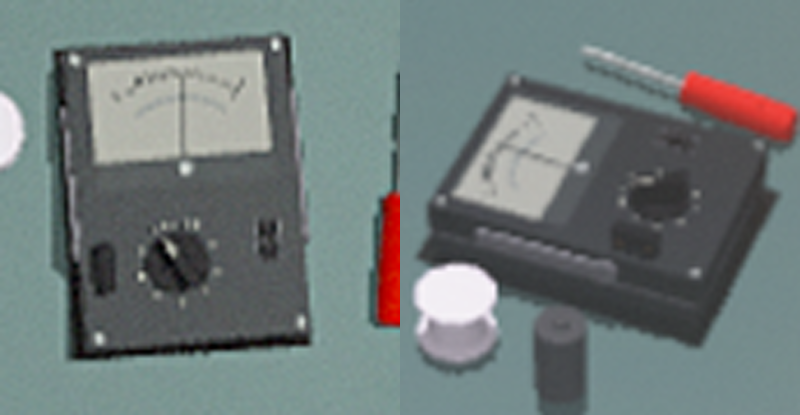

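```bash
cat > fit.py <<'E'
from h import *
from scipy.optimize import least_squares
a=read_camera("top"); b=read_camera("side")
top=np.array([[76,60],[275,44],[99,340],[301,322]],float); side=np.array([[441,201],[515,79],[694,272],[759,143]],float)
f=lambda p,o:((np.array(o)+(p+.5)/[400/130,415/135]))/1.5-.5
top=f(top,(393,228)); side=f(side,(342,202))
def mod(v):
    x,y,w,hx,hy,z=v
    c,s=np.cos(w),np.sin(w)
    L=np.array([[hx,hy],[hx,-hy],[-hx,hy],[-hx,-hy]])
    return np.c_[L@np.array([[c,s],[-s,c]])+[x,y],np.full(4,.046+z)]
r=lambda v:np.r_[(proj(mod(v),a)-top).ravel(),(proj(mod(v),b)-side).ravel(),(v[5]-.0025)/.0015]
q=least_squares(r,[.44,-.1,0,.085,.06,.002]); print(np.round(q.x,4),np.round(r(q.x),2))
np.save("pose.npy",q.x)
x,y,w=q.x[:3]
for n,m in dict(sel=(-.045,.010),wheel=(-.036,-.048),zero=(.014+.058*np.cos(.67),-.058*np.sin(.67)),piv=(.014,0)).items():
    print(n,np.round([x+np.cos(w)*m[0]-np.sin(w)*m[1],y+np.sin(w)*m[0]+np.cos(w)*m[1]],4))
s=readout.state();print(s["t"],s["position"],s["ee_rot"])
for n,u,z in(("cell",(257,208),.03),("spool",(258,182),.019)): print(n,ray(u,a,z))
E
python3 fit.py
```

```text
[ 0.3903 -0.1661  0.0457  0.0885  0.0628  0.0087] [ 17.37  38.24  17.37  39.09  16.24  38.87  15.88  39.96 -44.69  -0.26
 -46.11   0.74 -42.97   0.9  -45.06   1.71   4.13]
sel [ 0.3449 -0.1582]
wheel [ 0.3565 -0.2157]
zero [ 0.4513 -0.1994]
piv [ 0.4043 -0.1655]
1.0 [ 0.18819991 -0.59596515  0.23126409] [-3.14152520e+00  1.12731487e-06  3.05841971e-01]
cell [[0.46385919 0.01255231 0.03      ]]
spool [[0.54194031 0.00882339 0.019     ]]
```

```bash
sed -i 's/side=f(side,/side=f(side-[400,0],/' fit.py; python3 fit.py
```

```text
[ 0.5068 -0.1199  0.0678  0.0885  0.0641  0.0028] [-0.38 -0.59 -0.01 -0.63 -0.24 -0.93 -0.05 -0.7   0.59 -0.03  0.74  0.41
  1.04  0.14  0.61  0.43  0.21]
sel [ 0.4613 -0.113 ]
wheel [ 0.4742 -0.1702]
zero [ 0.5686 -0.1518]
piv [ 0.5208 -0.1189]
1.1 [ 0.18814522 -0.59600891  0.23129212] [-3.14158879e+00  5.78208905e-05  3.05778299e-01]
cell [[0.46385919 0.01255231 0.03      ]]
spool [[0.54194031 0.00882339 0.019     ]]
```

Request:
jog_arm([
  [0.2, 0.04, -0.037, 0, 0],
  [0.2, 0.07, -0.065, 0, 0],
  [0.2, 0.1, -0.093, 0, 0],
  [0.2, 0.13, -0.121, 0, 0],
  [0.2, 0.16, -0.149, 0, 0],
  [0.2, 0.19, -0.177, 0, 0],
  [0.2, 0.22, -0.205, 0, 0],
  [0.2, 0.25, -0.233, 0, 0],
], force=20)

```text
t: 1.77
position: [0.3528, -0.304, 0.2315]
ee_rot: [3.141, -0.0, 0.306]
ft_force: [1.7, -0.8, 0.3]
finger_gap: 0.0343
grasp_force: 0.0
```

Request:
jog_arm([
  [0.2, 0.03, -0.028, 0.01, -3],
  [0.2, 0.06, -0.056, 0.02, -6],
  [0.2, 0.09, -0.084, 0.03, -9],
  [0.2, 0.12, -0.112, 0.04, -12],
  [0.2, 0.145, -0.135, 0.05, -15],
  [0.2, 0.156, -0.145, 0.06, -17.9],
  [0.2, 0.156, -0.145, 0.06, -17.9],
  [0.2, 0.156, -0.145, 0.06, -17.9],
])

```text
t: 2.43
position: [0.4573, -0.1203, 0.1708]
ee_rot: [-3.141, 0.001, 0.62]
ft_force: [0.1, -0.5, -0.3]
finger_gap: 0.0342
grasp_force: 0.0
```

Request:
jog_arm([
  [0.2, 0.0075, -0.0036, 0.03, 0],
  [0.2, 0.0075, -0.0036, 0.06, 0],
  [0.2, 0.0075, -0.0036, 0.081, 0],
  [0.2, 0.0075, -0.0036, 0.081, 0],
  [0.2, 0.0075, -0.0036, 0.081, 0],
])

```text
t: 2.85
position: [0.4609, -0.1143, 0.0904]
ee_rot: [-3.141, 0.001, 0.616]
ft_force: [1.6, -0.5, 0.3]
finger_gap: 0.0342
grasp_force: 0.0
```

```bash
python3 - <<'E'
from h import *
a=read_camera("top"); b=read_camera("side")
T=readout.state()["position"]
u=proj(T,a)[0];v=proj(T,b)[0];print(T,u,v)
def c(P,l,t):
    l,t=int(l),int(t); return cv2.resize(P["color"][t:t+70,l:l+70,::-1],(400,400),interpolation=cv2.INTER_CUBIC)
print((int(u[0]-35),int(u[1]-40)),(int(v[0]-35),int(v[1]-40)))
cv2.imwrite("pics/c1.png",np.hstack([c(a,u[0]-35,u[1]-40),c(b,v[0]-35,v[1]-40)]))
E
```

```text
[ 0.4620227  -0.11420523  0.09176182] [301.59312162 206.82683877] [285.0560306  166.88728898]
(266, 166) (250, 126)
```

View pics/c1.png

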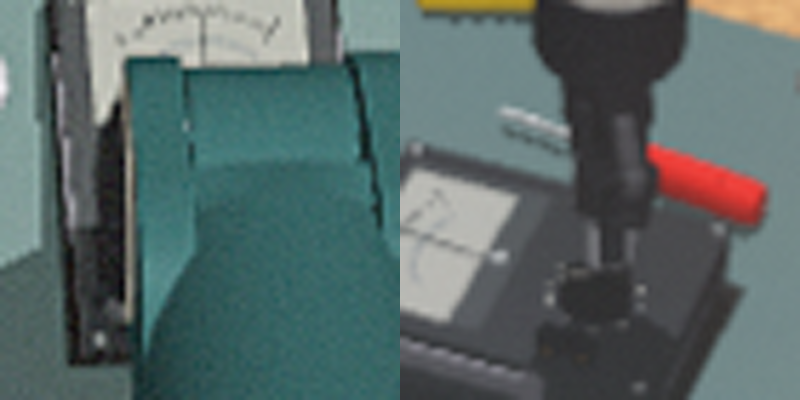

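The side view shows the fingers at crop (615,235) standing over the knob at (595,290). The dial stays visible in the top view. I'll descend and close on the bar.

Request:
jog_arm([
  [0.2, 0, 0, 0.015, 0],
  [0.2, 0, 0, 0.028, 0],
  [0.2, 0, 0, 0.032, 0],
  [0.2, 0, 0, 0.032, 0],
])

```text
t: 3.28
position: [0.4615, -0.1137, 0.0587]
ee_rot: [3.141, -0.0, 0.618]
ft_force: [-0.2, -0.2, -0.4]
finger_gap: 0.0344
grasp_force: 0.0
```

Request:
jog_arm([
  [0.6, 0, 0, 0, 0],
  [0.6, 0, 0, 0, 0],
  [0.75, 0, 0, 0, 0],
  [0.75, 0, 0, 0, 0],
  [0.75, 0, 0, 0, 0],
])

```text
t: 3.7
position: [0.4616, -0.1133, 0.0586]
ee_rot: [3.141, -0.0, 0.618]
ft_force: [-0.5, 0.5, 0.6]
finger_gap: 0.0107
grasp_force: 0.8
```

Request:
jog_arm([
  [1, 0, 0, 0, 0],
  [1, 0, 0, 0, 0],
  [1, 0, 0, 0, 0],
  [1, 0, 0, 0, 5],
  [1, 0, 0, 0, 10],
  [1, 0, 0, 0, 15],
  [1, 0, 0, 0, 20],
])

```text
t: 4.28
position: [0.4609, -0.1123, 0.0586]
ee_rot: [-3.14, 0.001, 0.266]
ft_force: [-7.9, 8.8, 15.5]
finger_gap: 0.0084
grasp_force: 22.3
```

Request:
jog_arm([
  [1, 0, 0, 0, 5],
  [1, 0, 0, 0, 10],
  [1, 0, 0, 0, 15],
  [1, 0, 0, 0, 20],
  [1, 0, 0, 0, 25],
  [1, 0, 0, 0, 30],
  [1, 0, 0, 0, 35],
  [1, 0, 0, 0, 38],
])

```text
t: 4.95
position: [0.4609, -0.1115, 0.0586]
ee_rot: [-3.14, 0.002, -0.397]
ft_force: [-7.6, 14.6, 16.6]
finger_gap: 0.0087
grasp_force: 22.4
```

```bash
python3 -c "
from h import *
s=readout.state();print(s['ft_torque'],s['ft_force'],s['ee_rot'])"
```

```text
[3.20419256 1.7491465  0.15352783] [-7.59291938 14.61672583 16.62607343] [-3.14049145e+00  1.91658274e-03 -3.97288542e-01]
```

Request:
jog_arm([
  [1, 0, 0, 0, 3],
  [1, 0, 0, 0, 5],
  [1, 0, 0, 0, 7],
  [1, 0, 0, 0, 7],
  [1, 0, 0, 0, 7],
])

```text
t: 5.37
position: [0.461, -0.1113, 0.0586]
ee_rot: [-3.141, 0.002, -0.514]
ft_force: [-8.0, 14.7, 16.1]
finger_gap: 0.008
grasp_force: 25.0
```

```bash
python3 -c "
from h import *
s=readout.state();print(s['ft_torque'],s['ft_force'],s['ee_rot'])"
```

```text
[3.19915249 1.68001236 0.39131338] [-8.02024694 14.68735675 16.09873237] [-3.14072698e+00  2.04231407e-03 -5.14045545e-01]
```

Request:
jog_arm([
  [1, 0, 0, 0, 3],
  [1, 0, 0, 0, 3],
  [1, 0, 0, 0, 3],
  [1, 0, 0, 0, 3],
])

```text
t: 5.7
position: [0.461, -0.1114, 0.0586]
ee_rot: [-3.141, 0.002, -0.566]
ft_force: [-7.8, 14.6, 16.9]
finger_gap: 0.0082
grasp_force: 37.7
```

```bash
python3 -c "
from h import *
s=readout.state();print(s['ft_torque'],s['ft_force'],s['ee_rot'])"
```

```text
[3.11232627 1.63411822 0.73977682] [-7.75120925 14.60528335 16.88414002] [-3.14082400e+00  1.96960988e-03 -5.65759643e-01]
```

Request:
jog_arm([
  [0.3, 0, 0, 0, 0],
  [0.3, 0, 0, 0, 0],
  [0.3, 0, 0, -0.015, 0],
  [0.3, 0, 0, -0.04, 0],
  [0.3, 0, 0, -0.04, 0],
])

```text
t: 6.12
position: [0.463, -0.114, 0.1014]
ee_rot: [-3.14, -0.004, -0.569]
ft_force: [1.5, -0.6, 0.9]
finger_gap: 0.0303
grasp_force: 0.0
```

```bash
python3 - <<'E'
from h import *
a=read_camera("top"); b=read_camera("side")
s=readout.state();T=s["position"];print(s["t"],T,s["ee_rot"])
x,y,w,_,_,z=np.load("pose.npy")
def M(m): m=np.atleast_2d(m); return np.c_[x+np.cos(w)*m[:,0]-np.sin(w)*m[:,1],y+np.sin(w)*m[:,0]+np.cos(w)*m[:,1],m[:,2]+z]
for P,n in((a,"top"),(b,"side")):
    print(n,proj(M([[.014,0,.043],[.014+.058*np.cos(.67),-.058*np.sin(.67),.043],[.072,0,.043],[-.045,.01,.058]]),P).round(1).tolist())
def c(P,l,t):
    return cv2.resize(P["color"][t:t+60,l:l+60,::-1],(400,400),interpolation=cv2.INTER_CUBIC)
cv2.imwrite("pics/c2.png",np.hstack([c(a,272,158),c(b,235,145)]))
E
```

```text
6.2167 [ 0.46188206 -0.11371944  0.0988788 ] [-3.14109843e+00 -1.66380271e-03 -5.69051515e-01]
top [[301.7, 187.6], [312.5, 171.2], [299.9, 168.0], [300.4, 207.7]]
side [[267.7, 171.2], [258.4, 160.3], [250.3, 166.5], [284.8, 174.7]]
```

View pics/c2.png

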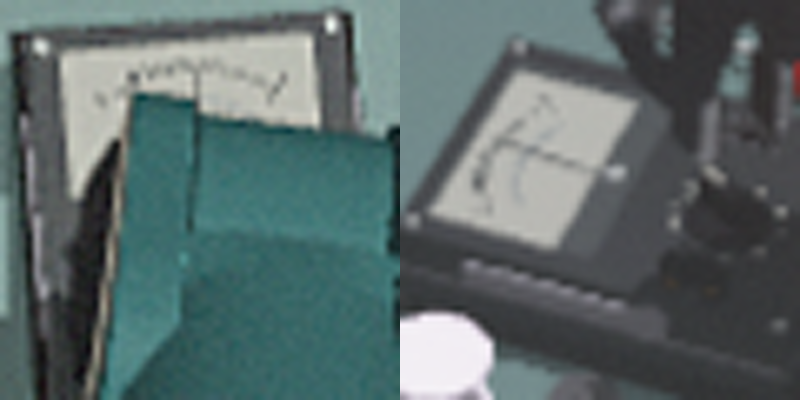

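Top crop: the needle tip is at about (195,72) and the zero line at about (278,88). In the side crop the tip is at about (503,138) and the zero line at about (548,100). The needle is near mid-scale, so about 35 mm of rim is needed. I'll go to the wheel with the fingers shut.

Request:
jog_arm([
  [1, 0.015, 0.021, 0, -7],
  [1, 0.0336, 0.0463, 0, -14],
  [1, 0.0336, 0.0463, 0, -21],
  [1, 0.0336, 0.0463, 0.005, -28],
  [1, 0.0336, 0.0463, 0.015, -35],
  [1, 0.0336, 0.0463, 0.028, -36.5],
  [1, 0.0336, 0.0463, 0.028, -36.5],
  [1, 0.0336, 0.0463, 0.028, -36.5],
])

```text
t: 6.88
position: [0.4641, -0.1704, 0.0695]
ee_rot: [-3.141, 0.002, 0.066]
ft_force: [0.8, 0.3, 0.7]
finger_gap: 0.0005
grasp_force: 0.0
```

```bash
python3 - <<'E'
from h import *
b=read_camera("side"); a=read_camera("top")
s=readout.state();print(s["t"],s["position"],s["ee_rot"],s["ft_force"],s["finger_gap"],proj(s["position"],b),proj([.4742,-.1702,.054],b))
def c(P,l,t):
    return cv2.resize(P["color"][t:t+60,l:l+60,::-1],(400,400),interpolation=cv2.INTER_CUBIC)
cv2.imwrite("pics/c3.png",np.hstack([c(a,272,158),c(b,235,130)]))
E
```

```text
6.9833 [ 0.46484789 -0.1704727   0.07045898] [-3.14151189e+00  1.17229388e-04  6.68509653e-02] [ 0.06306576 -0.23978442 -0.85846624] -6.697089253513882e-05 [[291.37670505 160.40109927]] [[288.35060743 163.51286225]]
```

View pics/c3.png

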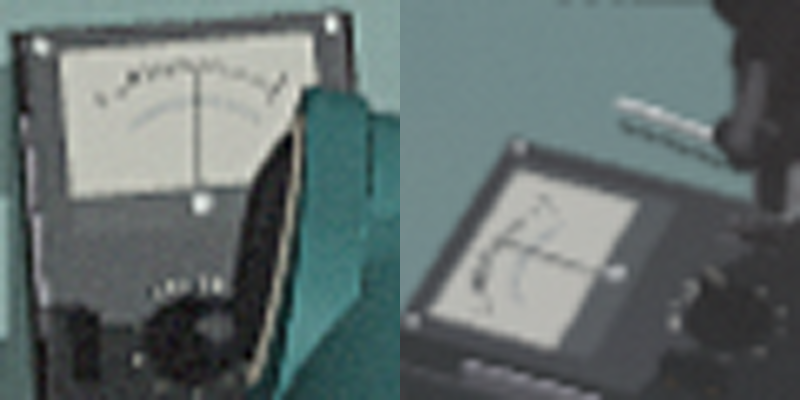

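In the top crop the needle runs from (202,203) to (196,70), about 0.05 rad clockwise of meter x, so about 35 mm of rim remains. The dial stays visible. I'll descend gently.

Request:
jog_arm([
  [1, 0, 0, 0.008, 0],
  [1, 0, 0, 0.012, 0],
  [1, 0, 0, 0.0125, 0],
  [1, 0, 0, 0.013, 0],
  [1, 0, 0, 0.0135, 0],
  [1, 0, 0, 0.0135, 0],
  [1, 0, 0, 0.0135, 0],
])

```text
t: 7.57
position: [0.4648, -0.1704, 0.0569]
ee_rot: [-3.142, -0.0, 0.068]
ft_force: [-0.6, 0.1, 0.2]
finger_gap: 0.0
grasp_force: 0.0
```

Request:
jog_arm([
  [1, 0, 0, 0.0005, 0],
  [1, 0, 0, 0.0005, 0],
  [1, 0, 0, 0.001, 0],
  [1, 0, 0, 0.001, 0],
])

```text
t: 7.9
position: [0.4648, -0.1705, 0.0557]
ee_rot: [-3.142, 0.0, 0.068]
ft_force: [-0.8, 0.1, -0.6]
finger_gap: -0.0001
grasp_force: 0.0
```

Request:
jog_arm([
  [1, 0, 0, 0.0003, 0],
  [1, 0, 0, 0.0005, 0],
  [1, 0, 0, 0.0005, 0],
])

```text
t: 8.15
position: [0.4648, -0.1704, 0.0552]
ee_rot: [-3.142, 0.0, 0.068]
ft_force: [0.6, 1.0, 0.1]
finger_gap: 0.0003
grasp_force: 0.0
```

Request:
jog_arm([
  [1, 0, 0, 0.0003, 0],
  [1, 0, 0, 0.0005, 0],
  [1, 0, 0, 0.0005, 0],
])

```text
t: 8.4
position: [0.4648, -0.1704, 0.0547]
ee_rot: [-3.142, 0.0, 0.068]
ft_force: [-0.0, 0.8, 0.5]
finger_gap: -0.0002
grasp_force: 0.0
```

Request:
jog_arm([
  [1, 0, 0, 0.0003, 0],
  [1, 0, 0, 0.0005, 0],
  [1, 0, 0, 0.0005, 0],
])

```text
t: 8.65
position: [0.4648, -0.1704, 0.0543]
ee_rot: [-3.142, -0.0, 0.068]
ft_force: [0.8, -0.2, 1.6]
finger_gap: 0.0001
grasp_force: 0.8
```

Request:
jog_arm([
  [1, 0, 0, 0.0003, 0],
  [1, 0, 0, 0.0004, 0],
  [1, 0, 0, 0.0004, 0],
])

```text
t: 8.9
position: [0.4649, -0.1704, 0.054]
ee_rot: [-3.142, -0.0, 0.068]
ft_force: [-0.2, -0.2, 3.8]
finger_gap: -0.0001
grasp_force: 1.9
```

Request:
jog_arm([
  [1, 0, 0, 0.0003, 0],
  [1, 0, 0, 0.0003, 0],
  [1, 0, 0, 0.0003, 0],
])

```text
t: 9.15
position: [0.4649, -0.1705, 0.0537]
ee_rot: [3.142, -0.0, 0.068]
ft_force: [-0.6, 0.8, 5.0]
finger_gap: -0.0001
grasp_force: 2.9
```

Request:
jog_arm([
  [1, 0, 0, 0.0001, 0],
  [1, 0.001, 0, 0.0001, 0],
  [1, 0.002, 0, 0.0001, 0],
  [1, 0.003, 0, 0.0001, 0],
  [1, 0.004, 0, 0.0001, 0],
  [1, 0.004, 0, 0.0001, 0],
])

```text
t: 9.65
position: [0.4688, -0.1702, 0.0537]
ee_rot: [3.142, 0.0, 0.068]
ft_force: [-2.9, 0.9, 9.7]
finger_gap: -0.0002
grasp_force: 4.9
```

Request:
jog_arm([
  [1, 0, 0, -0.0003, 0],
  [1, 0, 0, -0.0003, 0],
  [1, 0.001, 0, -0.0003, 0],
  [1, 0.001, 0, -0.0003, 0],
])

```text
t: 9.98
position: [0.4698, -0.1701, 0.0539]
ee_rot: [-3.142, 0.0, 0.068]
ft_force: [-2.4, 0.4, 7.4]
finger_gap: 0.0
grasp_force: 3.9
```

Request:
jog_arm([
  [1, 0.001, 0, -0.0001, 0],
  [1, 0.002, 0, -0.0001, 0],
  [1, 0.003, 0, -0.0001, 0],
  [1, 0.003, 0, -0.0001, 0],
])

```text
t: 10.32
position: [0.4728, -0.1699, 0.054]
ee_rot: [-3.142, 0.0, 0.068]
ft_force: [-2.5, 0.1, 7.8]
finger_gap: 0.0
grasp_force: 3.7
```

Request:
jog_arm([
  [1, 0.001, 0, 0, 0],
  [1, 0.002, 0, 0, 0],
  [1, 0.003, 0, 0, 0],
  [1, 0.004, 0, 0, 0],
  [1, 0.004, 0, 0, 0],
])

```text
t: 10.73
position: [0.4767, -0.1697, 0.054]
ee_rot: [-3.142, 0.0, 0.068]
ft_force: [-1.8, 0.6, 6.6]
finger_gap: -0.0001
grasp_force: 3.7
```

```bash
cat > needle.py <<'E'
from h import *
import sys
a=read_camera("top"); b=read_camera("side")
s=readout.state();print(s["t"],s["position"],s["ft_force"])
def c(P,l,t):
    return cv2.resize(P["color"][t:t+40,l:l+40,::-1],(400,400),interpolation=cv2.INTER_CUBIC)
cv2.imwrite("pics/"+sys.argv[1],np.hstack([c(a,283,155),c(b,238,150)]))
E
python3 needle.py n1.png
```

```text
10.8333 [ 0.47670361 -0.16964479  0.05399444] [-1.33513843  0.47551617  7.62447182]
```

View pics/n1.png

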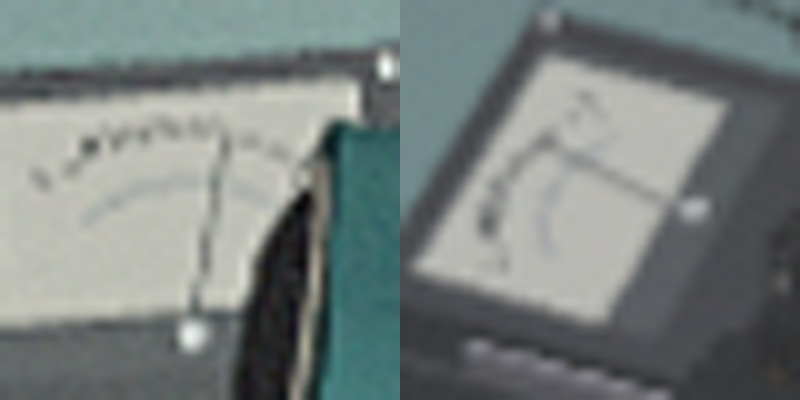

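In n1.png the needle in the top half runs from its pivot at (192,333) to its tip at (223,135), about 0.25 rad. That matches the 12 mm dragged, so there was no slip. About 24.5 mm remains, and I'll finish this stroke.

Request:
jog_arm([
  [1, 0.001, 0, 0, 0],
  [1, 0.002, 0, 0, 0],
  [1, 0.003, 0, 0, 0],
  [1, 0.0035, 0, 0, 0],
  [1, 0.0035, 0, 0, 0],
])

```text
t: 11.25
position: [0.4801, -0.1694, 0.0539]
ee_rot: [-3.142, 0.0, 0.068]
ft_force: [-3.5, 0.5, 7.9]
finger_gap: -0.0001
grasp_force: 3.7
```

Request:
jog_arm([
  [1, 0.001, 0, 0.0001, 0],
  [1, 0.002, 0, 0.0001, 0],
  [1, 0.003, 0, 0.0001, 0],
  [1, 0.003, 0, 0.0001, 0],
])

```text
t: 11.58
position: [0.4833, -0.1692, 0.0539]
ee_rot: [3.142, 0.0, 0.068]
ft_force: [-1.9, -0.6, 7.7]
finger_gap: 0.0001
grasp_force: 3.6
```

Request:
jog_arm([
  [1, 0, 0, -0.006, 0],
  [1, -0.009, 0, -0.006, 0],
  [1, -0.0185, -0.0003, -0.006, 0],
  [1, -0.0185, -0.0003, -0.003, 0],
  [1, -0.0185, -0.0003, -0.001, 0],
  [1, -0.0185, -0.0003, -0.0004, 0],
  [1, -0.0185, -0.0003, 0, 0],
  [1, -0.0185, -0.0003, 0, 0],
])

```text
t: 12.25
position: [0.4645, -0.1702, 0.0536]
ee_rot: [-3.141, 0.001, 0.068]
ft_force: [-4.3, -0.3, 5.8]
finger_gap: -0.0001
grasp_force: 3.1
```

Request:
jog_arm([
  [1, 0, 0, 0.0001, 0],
  [1, 0, 0, 0.0001, 0],
])

```text
t: 12.42
position: [0.4645, -0.1702, 0.0536]
ee_rot: [-3.141, 0.001, 0.068]
ft_force: [-4.1, -0.9, 6.1]
finger_gap: -0.0002
grasp_force: 3.1
```

Request:
jog_arm([
  [1, 0.001, 0, 0, 0],
  [1, 0.002, 0, 0, 0],
  [1, 0.003, 0, -0.0001, 0],
  [1, 0.004, 0, -0.0002, 0],
  [1, 0.004, 0, -0.0002, 0],
])

```text
t: 12.83
position: [0.4691, -0.17, 0.054]
ee_rot: [3.141, -0.0, 0.068]
ft_force: [-2.5, -0.4, 6.9]
finger_gap: 0.0001
grasp_force: 3.3
```

Request:
jog_arm([
  [1, 0.001, 0, -0.0001, 0],
  [1, 0.002, 0, -0.0001, 0],
  [1, 0.003, 0, -0.0001, 0],
  [1, 0.004, 0, -0.0001, 0],
  [1, 0.004, 0, -0.0001, 0],
])

```text
t: 13.25
position: [0.4731, -0.1697, 0.0541]
ee_rot: [3.141, -0.0, 0.069]
ft_force: [-2.6, -0.8, 6.5]
finger_gap: -0.0
grasp_force: 3.1
```

Request:
jog_arm([
  [1, 0.001, 0, 0, 0],
  [1, 0.002, 0, 0, 0],
  [1, 0.003, 0, 0, 0],
  [1, 0.004, 0, 0, 0],
  [1, 0.004, 0, 0, 0],
])

```text
t: 13.67
position: [0.4771, -0.1694, 0.0541]
ee_rot: [3.141, -0.0, 0.069]
ft_force: [-2.5, 0.4, 6.6]
finger_gap: -0.0002
grasp_force: 3.1
```

```bash
python3 needle.py n2.png
```

```text
13.7667 [ 0.47711876 -0.16935513  0.05412253] [-2.11869015 -1.1438577   5.41820476]
```

View pics/n2.png

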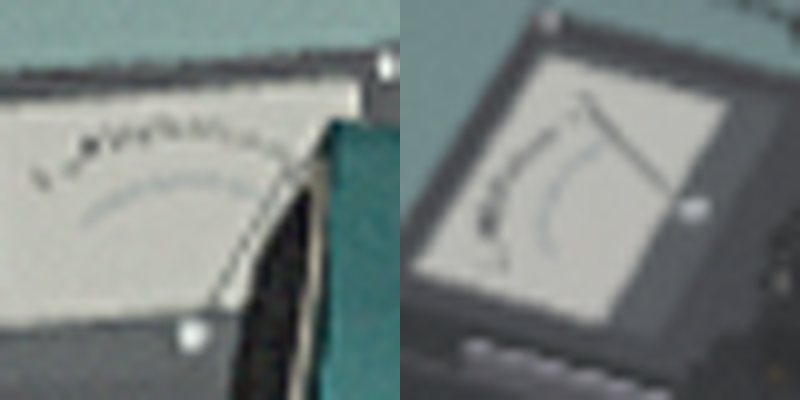

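Side half of n2.png: the needle tip at (583,95) is close to the zero line. In the top half it stands at about 0.62 rad. I'll measure this numerically.

```bash
cat > ang.py <<'E'
from h import *
x,y,w,_,_,z=np.load("pose.npy")
def M(m): return np.c_[x+np.cos(w)*m[:,0]-np.sin(w)*m[:,1],y+np.sin(w)*m[:,0]+np.cos(w)*m[:,1],m[:,2]+z]
th=np.arange(-.3,.95,.005)
OFF=dict(top=(-.17,-.71),side=(.75,.24))
def prof(g,P,n,r0,r1,zz=.043):
    r=np.linspace(r0,r1,40); out=[]
    for t in th:
        uv=(proj(M(np.c_[.014+r*np.cos(t),-r*np.sin(t),r*0+zz]),P)-OFF[n]).astype(np.float32)
        out.append(cv2.remap(g,uv[:,:1],uv[:,1:],cv2.INTER_LINEAR).mean())
    return np.array(out)
def peak(p,lo,hi):
    p=-p;k=(th>=lo)&(th<=hi);i=np.argmax(np.where(k,p,-1e9));s=slice(max(i-7,0),i+8)
    q=np.clip(p[s]-p[s].min(),0,None);return round(float((th[s]*q).sum()/q.sum()),3),round(float(p[i]+np.median(-p)*-1*-1),1)
if __name__=="__main__":
    for n in("top","side"):
        P=read_camera(n);g=P["color"].mean(2).astype(np.float32)
        g0=cv2.resize(cv2.imread(f"pics/{n}0.png"),(512,384),interpolation=cv2.INTER_AREA).mean(2).astype(np.float32)
        print(n,"needle now",peak(prof(g,P,n,22,48),-.3,.94)[0],"needle at start",peak(prof(g0,P,n,22,48),-.3,.4)[0],
          "zero line",[peak(prof(g0,P,n,a,b),.5,.85)[0] for a,b in((54,64),(56,62),(58,66))])
    s=readout.state();print(s["t"],s["ft_force"])
E
python3 ang.py
```

```text
top needle now nan needle at start nan zero line [nan, nan, nan]
side needle now nan needle at start nan zero line [nan, nan, nan]
13.8667 [-1.68258353 -0.85444834  6.46856242]ang.py:14: RuntimeWarning: invalid value encountered in scalar divide
  q=np.clip(p[s]-p[s].min(),0,None);return round(float((th[s]*q).sum()/q.sum()),3),round(float(p[i]+np.median(-p)*-1*-1),1)
```

```bash
sed -i 's/cv2.remap(.*)\.mean())/map_coordinates(g,uv[:,::-1].T,order=1).mean())/; s/^from h import \*/from h import *\nfrom scipy.ndimage import map_coordinates/; s/,round(float(p\[i\].*$/,p[i]/' ang.py; sed -n 10,18p ang.py; python3 ang.py
```

```text
uv=(proj(M(np.c_[.014+r*np.cos(t),-r*np.sin(t),r*0+zz]),P)-OFF[n]).astype(np.float32)
        out.append(map_coordinates(g,uv[:,::-1].T,order=1).mean())
    return np.array(out)
def peak(p,lo,hi):
    p=-p;k=(th>=lo)&(th<=hi);i=np.argmax(np.where(k,p,-1e9));s=slice(max(i-7,0),i+8)
    q=np.clip(p[s]-p[s].min(),0,None);return round(float((th[s]*q).sum()/q.sum()),3),p[i]
if __name__=="__main__":
    for n in("top","side"):
        P=read_camera(n);g=P["color"].mean(2).astype(np.float32)
top needle now nan needle at start nan zero line [nan, nan, nan]
side needle now nan needle at start nan zero line [nan, nan, nan]
13.9667 [-1.9831875  -0.2717351   5.28269677]ang.py:15: RuntimeWarning: invalid value encountered in scalar divide
  q=np.clip(p[s]-p[s].min(),0,None);return round(float((th[s]*q).sum()/q.sum()),3),p[i]
```

```bash
python3 - <<'E'
from ang import *
P=read_camera("top");g=P["color"].mean(2).astype(np.float32)
print(x,y,w,z,P["k1"],g.shape,g.mean())
print(proj(M(np.array([[.05,0,.043]])),P)); p=prof(g,P,"top",22,48);print(p[::20].round(1))
E
```

```text
0.5068322735875138 -0.11989001760509405 0.06782287611441125 0.0028197667514422526 -0.18896756169522408 (384, 512) 133.27019
[[300.58215499 175.38568225]]
[0. 0. 0. 0. 0. 0. 0. 0. 0. 0. 0. 0. 0.]
```

```bash
sed -i 's/np.linspace(r0,r1,40)/np.linspace(r0,r1,40)*.001/' ang.py; python3 ang.py
```

```text
top needle now 0.895 needle at start 0.022 zero line [0.652, 0.649, 0.653]
side needle now 0.586 needle at start 0.028 zero line [0.623, 0.62, 0.63]
14.1167 [-2.87315003 -0.41270797  6.53868773]
```

Request:
jog_arm([
  [1, 0.001, 0, 0, 0],
  [1, 0.002, 0, 0, 0],
  [1, 0.0022, 0, 0, 0],
  [1, 0.0022, 0, 0, 0],
])

```text
t: 14.45
position: [0.4792, -0.1692, 0.0541]
ee_rot: [3.142, -0.0, 0.069]
ft_force: [-1.8, -0.8, 6.1]
finger_gap: 0.0003
grasp_force: 3.1
```

Request:
jog_arm([
  [1, 0, 0, -0.003, 0],
  [1, 0, 0, -0.03, 0],
  [1, -0.03, 0.06, -0.06, 0],
  [1, -0.06, 0.09, -0.08, 0],
  [1, -0.06, 0.12, -0.08, 0],
  [1, -0.06, 0.14, -0.08, 0],
  [1, -0.06, 0.14, -0.08, 0],
])

```text
t: 15.03
position: [0.4271, -0.3206, 0.1356]
ee_rot: [3.137, -0.002, 0.061]
ft_force: [-0.3, -0.4, -0.9]
finger_gap: -0.0003
grasp_force: 0.0
```

```bash
python3 ang.py; python3 - <<'E'
from h import *
a=read_camera("top"); b=read_camera("side")
def c(P,l,t):
    return cv2.resize(P["color"][t:t+60,l:l+60,::-1],(400,400),interpolation=cv2.INTER_CUBIC)
cv2.imwrite("pics/f1.png",np.hstack([c(a,272,158),c(b,235,130)]))
E
```

```text
top needle now 0.631 needle at start 0.022 zero line [0.652, 0.649, 0.653]
side needle now 0.625 needle at start 0.028 zero line [0.623, 0.62, 0.63]
15.1333 [ 0.33909564  1.5197971  -0.25191291]
```

View pics/f1.png

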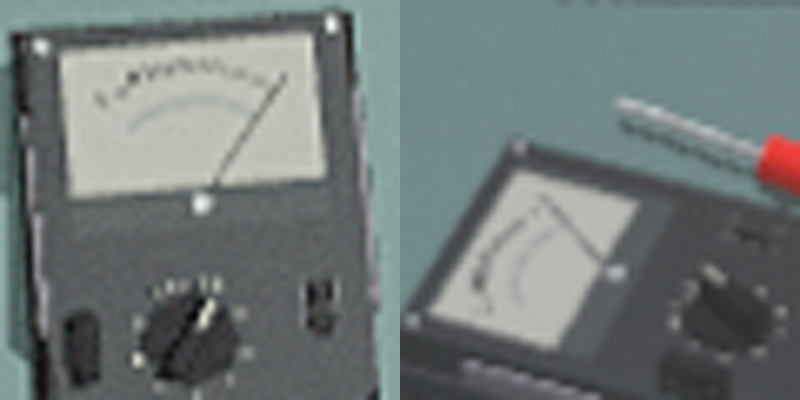

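```bash
python3 - <<'E'
from ang import *
x0=readout.state();print(x0["t"],x0["joint_velocities"].round(3))
for n in("top","side"):
    P=read_camera(n);g=P["color"].mean(2).astype(np.float32)
    print(n,[(a,b,peak(prof(g,P,n,a,b),.4,.85)[0]) for a,b in((15,30),(30,42),(42,50),(46,55),(54,64),(60,66))])
E
```

```text
15.2333 [-0.014 -0.    -0.004  0.006  0.002 -0.001  0.001]
top [(15, 30, 0.615), (30, 42, 0.633), (42, 50, 0.638), (46, 55, 0.645), (54, 64, 0.649), (60, 66, 0.656)]
side [(15, 30, 0.609), (30, 42, 0.631), (42, 50, 0.63), (46, 55, 0.637), (54, 64, 0.633), (60, 66, 0.631)]
```

The final picture shows the needle lying on the zero line, with its tip at top crop (285,75). The selector pointer is at its clockwise end and the arm is clear. Both cameras agree to within 1 mm.

```bash
python3 -c "
from station import arm
print(arm.job_done())"
```

```text
the job is handed in; nothing more can be done
None
```

The selector is turned to its clockwise stop and the needle stands on the zero line, within about 1 mm in both camera views. The arm is clear of everything, and the job was handed in at about 15 s; no verdict came back.

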